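Clamp the carving blank: loosen, slide and re-lock the jaw collar

ROBOT

A 6-joint arm with a two-finger parallel gripper is mounted at the origin on the work surface. World frame = base frame: x ahead of the robot, y to its left, z up, the work surface at z = 0. Lengths are in m, angles in rad, forces in N, time in s.
With the tool pointing down it reaches from about 0.35 to 0.775 m from the base axis. Payload 7.3 kg.
Tool frame: the origin (TCP) lies between the finger pads; the fingertips stand 8 mm ahead of it and the grasp point (between the pads) lies 11 mm behind it (robot.nose_length is the distance from the TCP to the fingertips, in m); z points along the fingers, y is the line along which they close (so a half turn about z gives the same grasp; the last joint's range is limited). The gripper opens to 92 mm and grips with 3 to 60 N. Pads are 19 mm wide; open, the fingers measure 130 mm over their backs; the gripper's body (75 mm by 190 mm) begins 47 mm behind the grasp point.
Start: joints at [1.003, 0.342, 1.524, -0, 1.275, -0.146], TCP at [0.215, 0.479, 0.235] pointing down, gripper open.
Joint ranges: [-2.53, 2.53], [-0.77, 2.02], [0.04, 2.7], [-1, 4.14], [0.28, 2.66], [-3.11, 3.11]. Speed limits (rad/s): [2.57, 2.57, 3.14, 3.14, 3.14, 3.14].

INTERFACE

Orientations are given as [roll, pitch, yaw] about the fixed x, y, z axes, in that order (R = Rz(yaw) Ry(pitch) Rx(roll)).
In Python, from cell import robot gives the robot as it stands. The module is installed in compiled form; this text tells all that it offers.
- The arm moves only by the shell command python3 -m jog 'ROWS' [FORCE]. ROWS is JSON, a list that holds one entry, the list of rows, each a list of 5 numbers: the gripper's target within -1 to 1 (fully open at 1, half-way at 0, shut at -1), then the shift along the tool's x, y, z in m, then the turn about the tool's z in rad. A call has 1 to 5 rows; each row is the pose to reach, as a shift and turn from the pose commanded when the call began, along the tool's axes at that moment; what a row does not reach only later rows make up. A row lasts 1/12 s, in which the tool goes at most 41.7 mm and 7.16 degrees, less where a joint would pass 70% of its speed; a pose out of reach is approached as far as the arm can. A call with a gripper value outside its range is refused whole. The fingers move at their own pace and stop on an object; FORCE is the grip in N (left out, the last holds). Time passes only in rows, so rows that repeat a pose let the fingers close. It gives the time, the measured TCP pose, the force, the opening and the grip force at its end, in the units of the state.
- robot.observe(): the state, without advancing time (a new reading comes with each control period).
- robot.read_camera(name): name is "scene" or "top" or "wrist"; returns the picture (420x560x3 uint8, red, green, blue); there is no depth.
- robot.camera_model(name): a dict with "camera_matrix" (3x3 intrinsics, pixels), "position" and "attitude" of the camera in the world; the wrist camera has in their place "mount" (4x4, takes a point from camera to tool coordinates, whose origin is the TCP and whose axes are the flange's). Camera axes: x right, y down, z forward; pixel columns grow to the right and rows downward; lengths in m; the calibration is good to about 2 mm. A picture is of the moment at which its call begins: read the wrist's pose just before it. camera_model takes no time and is no camera call.
- robot.hand_in(): hands the job in; it is judged then, once.
The state is a dict: "time": time; "qpos": joint angles; "qvel": joint speeds; "joint_efforts": joint torques, N m; "tool_pos": TCP position; "tool_rot": TCP orientation; "contact_force": force on the tool from outside, world axes, zero at the start; "torque": the same for the moment, N m; "opening": finger opening in m; "grip_force": force on a finger pad.
Only numpy, scipy, OpenCV 4.12 (cv2) and the standard library are available. Lean on these libraries where they do the work, as an engineer would, in place of code of your own. Each camera call takes 0.05 s, during which the arm holds its last target. There are 200 camera calls.

TASK

Clamp the wooden blank on the carver's board: loosen the wing screw that locks the sliding collar, slide the collar along its bar until its jaw pushes the blank against the spring pad of the far stop and presses it firmly but gently, then tighten the wing screw again so that the blank stays gripped when you let go. Do not drag the collar while its screw still bites, do not bruise the blank's soft edge by pressing too hard, and leave the mallet, gouge and sharpening stone where they are.

Things in the scene. Friction and masses are not known exactly. Their poses are not given: they have to be found in the camera images.
- board: plywood board 220 (x) by 330 (y) by 18 mm, fixed; origin under its centre. A 14 mm square steel bar runs along board y at board x = 55 mm, axis 37 mm above the table, on end posts 52 mm high. At the +y end a wooden stop 48 mm high over the table carries a sprung pad (5 N per mm, 5.5 mm travel); its face stands at board y = 78 to 118 mm: not measured, to be felt
- collar: dark steel collar, 34 mm cube on the bar; origin at its centre, axes as the board's. Slides 130 mm along its +y axis, towards the stop: about 4 N of friction with the screw loose, over 40 N when tight. Its jaw, a flat arm 14 mm thick (y, centred) and 22 mm high, reaches 108 mm to its -x side, low over the board; the jaw's +y face, 7 mm from the origin, pushes the blank
- screw (a joint): angle of the wing screw on the collar, rad: 0 = hard tight, at its end; grows as it is loosened, anticlockwise seen from above. It bites on the bar below 0.8, is free above 0.9, ends at 2.2; tight again means below 0.4. It turns stiffly (0.15 to 0.3 N m), keeps its angle when let go and does not rise
- wing (a point): middle of the wing screw's upright steel blade, 10 mm thick (this point's x axis: pinch across it), 34 mm wide (y) and 28 mm high (z up), on the screw's vertical axis, 41.5 mm above the collar's origin. Blade top 12 mm above this point, collar top 24.5 mm below it; nothing within reach of the fingers is taller than the collar. The loose collar may be pulled by the pinched wing
- blank: loose limewood block, a leaf begun in its top, 64 (x) by 90 (y) by 24 mm high, 0.2 to 0.4 kg, on the board between jaw and stop; origin under its centre, y about along the bar. It starts askew, clear of both, and squares up on the pad. The jaw should press it with some 12 N (6 at least); over 20 N bruises it
- mallet: carver's mallet, bystander: steel head 75 by 46 by 46 mm and round wooden handle, 270 mm long, lying along its x axis; origin underneath, at half its length
- gouge: carving gouge, bystander: wooden handle and steel blade, 213 mm long and 22 mm high, lying along its x axis
- stone: sharpening stone in its wooden base, bystander: 50 by 150 by 30 mm
Not all that is in view belongs to the job. There is more than one size of the blank; the job needs the middle-sized.

How it is judged:
On the way, in this order (a step that is already met when the one before it is completed fails the run):
1. the wing screw is loosened (turned past 0.9 rad) (value of joint screw above 0.9 rad), for 0.1 s.
2. with the screw loose, the jaw presses the blank against the stop with more than 6 N (contact force between collar and blank above 6 N and value of joint screw above 0.8 rad), for 0.2 s.
3. the wing screw is tight again (below 0.4 rad) with the blank gripped (value of joint screw below 0.4 rad and contact force between collar and blank above 2 N), for 0.2 s.
At the end, for the whole second after the job is handed in: the wing screw is tight (below 0.4 rad), the jaw still grips the blank with more than 2 N, the blank lies flat on the board and square to the bar within 0.06 rad, everything at rest (all of step 3 and angle between the y axis of blank and the y axis of board, either way round below 0.06 rad and z of blank in the frame of board below 0.022 m and linear speed of each of blank, collar below 0.01 m/s); the robot touches nothing.
It fails at once if the jaw presses the blank with more than 20 N (contact force between collar and blank above 20 N).
It fails at once if the collar is dragged along the bar while its screw still bites (below 0.5 rad) (value of joint screw below 0.5 rad and linear speed of collar above 0.02 m/s).
It fails at once if the mallet, gouge or stone is moved more than 20 mm (distance of any of mallet, gouge, stone from where it was at the start of the episode above 0.02 m).
It also fails if it takes over 72 s, if anything falls off the work surface, if the arm or the gripper's body presses on something with over 40 N, if the wrist force passes 120 N, or if a joint passes its speed limit or range.

## Working session

There is one attempt and no reset: what is moved stays moved. The work goes in short steps, Python scripts to look and compute and a shell command to move; the robot and the scene stay as the last step left them, time stands still between calls to the robot, and variables do not carry over. Pictures are saved under pics/ and viewed, at most 10 in all, crops included, and the job is handed in when it is done.

```bash
mkdir -p pics; ls
python3 - <<'E'
from cell import robot
import cv2,numpy as np
np.set_printoptions(precision=4,suppress=True)
s=robot.observe();print(s)
for n in("top","scene"):
    cv2.imwrite(f"pics/{n}1.png",robot.read_camera(n)[:,:,::-1]);print(n,robot.camera_model(n))
print(robot.camera_model("wrist"))
E
```

```text
pics
{'time': 0.0, 'qpos': array([ 1.003 ,  0.3427,  1.525 , -0.    ,  1.2754, -0.146 ]), 'qvel': array([ 0.0017, -0.0019, -0.001 ,  0.0006,  0.0005, -0.0003]), 'joint_efforts': array([  0.0007, -43.123 , -24.4231,   0.0719,   0.0558,  -0.0001]), 'tool_pos': array([0.2147, 0.4787, 0.2341]), 'tool_rot': array([-3.1401, -0.0002,  2.7198]), 'contact_force': array([-0.4398, -0.1594,  0.5382]), 'torque': array([ 0.0327, -0.0401, -0.0259]), 'grip_force': 0.0, 'opening': 0.09157527629297608}
top {'camera_matrix': array([[405.0804,   0.    , 280.6093],
       [  0.    , 405.0804, 206.2588],
       [  0.    ,   0.    ,   1.    ]]), 'position': array([0.3752, 0.0244, 0.9418]), 'attitude': array([-2.9623, -0.0035, -1.5936])}
scene {'camera_matrix': array([[539.2656,   0.    , 270.4398],
       [  0.    , 539.2656, 211.9328],
       [  0.    ,   0.    ,   1.    ]]), 'position': array([ 1.3077, -0.2744,  0.9469]), 'attitude': array([-2.3775, -0.0011,  1.2115])}
{'camera_matrix': array([[336.9997,   0.    , 281.3396],
       [  0.    , 336.9997, 209.3412],
       [  0.    ,   0.    ,   1.    ]]), 'mount': array([[-0.0011, -0.963 , -0.2696,  0.0731],
       [ 1.    , -0.001 , -0.0005, -0.    ],
       [ 0.0002, -0.2696,  0.963 , -0.1511],
       [ 0.    ,  0.    ,  0.    ,  1.    ]])}
```

View pics/top1.png

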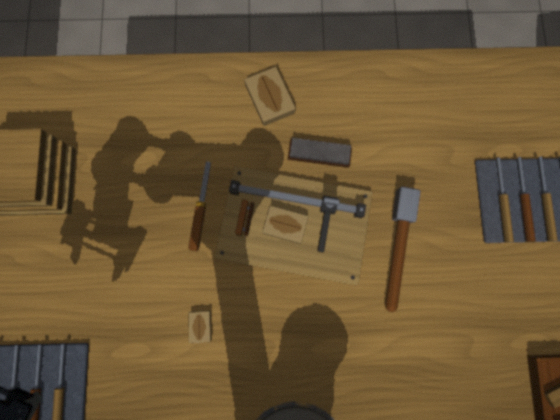

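View pics/scene1.png

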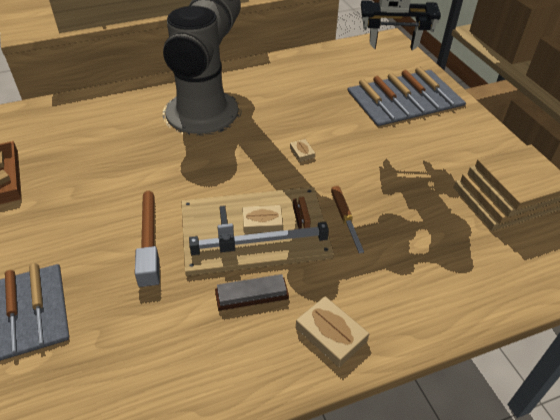

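The top view shows the board around (295,227), with bar posts at (235,187) and (361,211), the collar at (329,205), and the stop at (243,217). Blanks: large (270,93), on the board (285,222), small (200,327). The one on the board is the middle-sized and lies between jaw and stop, so I take that one and will confirm it in a crop.

```bash
cat > h.py <<'E'
import numpy as np,cv2
from scipy.spatial.transform import Rotation as R
from cell import robot
np.set_printoptions(precision=4,suppress=True)
def cam(n,s=None):
    m=robot.camera_model(n)
    if n!="wrist": return m["camera_matrix"],R.from_euler("xyz",m["attitude"]).as_matrix(),m["position"]
    s=s or robot.observe(); T=R.from_euler("xyz",s["tool_rot"]).as_matrix(); M=m["mount"]
    return m["camera_matrix"],T@M[:3,:3],s["tool_pos"]+T@M[:3,3]
def px(c,u,v,z):
    K,A,p=c; d=A@np.linalg.inv(K)@[u,v,1]; return p+d*(z-p[2])/d[2]
def proj(c,P):
    K,A,p=c; q=K@A.T@(np.asarray(P)-p); return q[:2]/q[2]
E
python3 - <<'E'
from h import *
i=cv2.imread("pics/top1.png")[150:300,180:380]
cv2.imwrite("pics/crop.png",cv2.resize(i,None,fx=4,fy=4,interpolation=cv2.INTER_CUBIC))
c=cam("top")
for n,u,v,z in[("postL",235,187,.052),("postR",361,211,.052),("wing",329,203,.085),("blank",285,222,.042)]:print(n,px(c,u,v,z))
E
```

```text
postL [0.5826 0.1192 0.052 ]
postR [ 0.5216 -0.1614  0.052 ]
wing [ 0.5352 -0.0865  0.085 ]
blank [0.5021 0.0085 0.042 ]
```

View pics/crop.png

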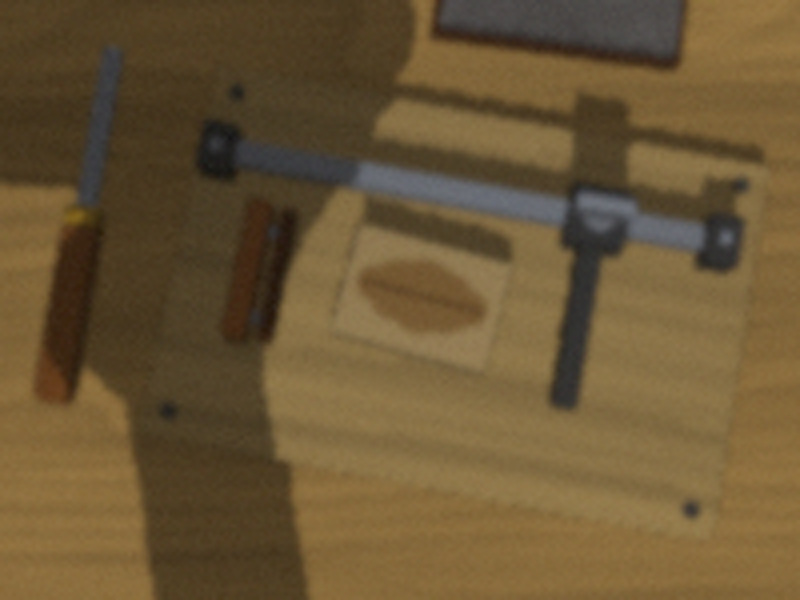

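The crop confirms it: blank at crop (425,295) with leaf, between the pad at (268,275) and the jaw arm at (578,320), collar at (600,220) on the bar. I'm moving over the wing.

```bash
cat >> h.py <<'E'
def go(P,yaw):
    s=robot.observe();T=R.from_euler("xyz",s["tool_rot"]).as_matrix()
    t=(s["tool_rot"][2]-yaw+np.pi)%(2*np.pi)-np.pi
    print("shift",T.T@(np.array(P)-s["tool_pos"]),"turn",round(t,3))
E
python3 -m jog '[[[1,-0.03,-0.022,0,0.12],[1,-0.06,-0.044,0,0.24],[1,-0.09,-0.066,0,0.36],[1,-0.12,-0.088,0,0.48],[1,-0.15,-0.11,0,0.6]]]'
python3 -c "from h import *;go([.536,-.0865,.2],1.357)"
```

```text
time: 0.52
tool_pos: [0.3069, 0.3156, 0.2344]
tool_rot: [-3.141, 0.0, 2.115]
contact_force: [1.0, -0.2, -0.7]
opening: 0.0919
grip_force: 0.0
shift [-0.4626 -0.012   0.0345] turn 0.758
```

```bash
python3 -m jog '[[[1,-0.039,-0.001,0.006,0.12],[1,-0.078,-0.002,0.012,0.24],[1,-0.117,-0.003,0.018,0.36],[1,-0.156,-0.004,0.024,0.48],[1,-0.195,-0.005,0.03,0.6]]]'
python3 -c "from h import *;go([.536,-.0865,.2],1.357)"
```

```text
time: 0.93
tool_pos: [0.4046, 0.1465, 0.2044]
tool_rot: [-3.141, -0.0, 1.514]
contact_force: [1.1, 0.6, -0.7]
opening: 0.092
grip_force: 0.0
shift [-0.2251  0.1445  0.0043] turn 0.157
```

```bash
python3 -m jog '[[[1,-0.034,0.022,0,0.04],[1,-0.068,0.044,0,0.08],[1,-0.102,0.066,0,0.12],[1,-0.136,0.088,0,0.16],[1,-0.17,0.11,0,0.16]]]'
python3 -c "from h import *;go([.536,-.0865,.2],1.357)"
```

```text
time: 1.35
tool_pos: [0.5058, -0.0291, 0.2044]
tool_rot: [-3.141, -0.0, 1.357]
contact_force: [0.8, 0.5, -0.3]
opening: 0.0918
grip_force: 0.0
shift [-0.0497  0.0416  0.0044] turn 0.0
```

```bash
python3 -m jog '[[[1,-0.025,0.02,0.01,0],[1,-0.05,0.042,0.02,0],[1,-0.05,0.042,0.02,0],[1,-0.05,0.042,0.02,0]]]'
python3 - <<'E'
from h import *
c=cam("wrist");im=robot.read_camera("wrist")[:,:,::-1]
P=[.536,-.0865,.0905];u=proj(c,P);print(u)
x0=int(max(0,min(u[0]-100,360)));y0=int(max(0,min(u[1]-75,270)));print(x0,y0)
cv2.imwrite("pics/w1.png",im)
cv2.imwrite("pics/w1c.png",cv2.resize(im[y0:y0+150,x0:x0+200],None,fx=4,fy=4,interpolation=cv2.INTER_CUBIC))
E
```

```text
time: 1.68
tool_pos: [0.5357, -0.0859, 0.1833]
tool_rot: [-3.139, -0.0, 1.357]
contact_force: [0.5, 0.5, -0.1]
opening: 0.0919
grip_force: 0.0
[283.04   215.4795]
183 140
```

View pics/w1c.png

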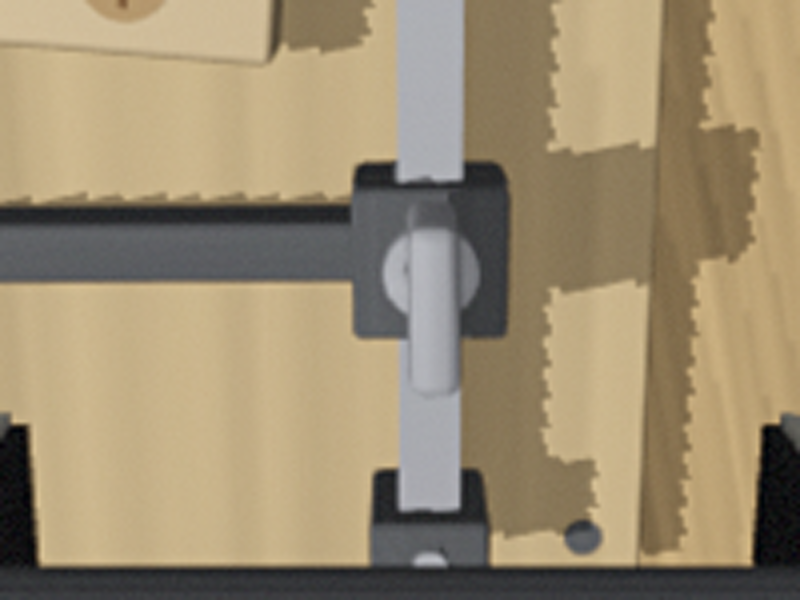

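The wrist crop shows the wing blade top from (435,228) to (435,392), aligned with the bar; the collar is at (430,262), the jaw goes left, and the blank is at upper left.

Run:
```python
from h import *
c=cam("wrist")
f=lambda x,y,z:px(c,183+x/4,140+y/4,z)
w=f(434,312,.0905);k=f(430,262,.054);b=f(275,58,.042)
print("wing",w,"collar",k,"blankcorner",b)
a=f(431,0,.044);d=f(430,500,.044);print("bar yaw",-np.arctan2((a-d)[0],(a-d)[1]))
y=np.array([np.sin(.214),np.cos(.214)]);print((b[:2]-w[:2])@y)
go([w[0],w[1],.069],1.357)
```

```text
wing [ 0.5416 -0.0888  0.0905] collar [ 0.5418 -0.0887  0.054 ] blankcorner [ 0.518  -0.0402  0.042 ]
bar yaw -0.20788374384434263
0.04242734281738098
shift [-0.0027  0.0071  0.1149] turn 0.002
```

```bash
python3 -m jog '[[[1,-0.0027,0.007,0.025,0],[1,-0.0027,0.007,0.05,0],[1,-0.0027,0.007,0.08,0],[1,-0.0027,0.007,0.105,0],[1,-0.0027,0.007,0.115,0]]]' 35
python3 -m jog '[[[0.2,0,0,0,0],[0.2,0,0,0,0],[-0.2,0,0,0,0],[-1,0,0,0,0],[-1,0,0,0,0]]]' 35
python3 -m jog '[[[-1,0,0,0,0],[-1,0,0,0,0],[-1,0,0,0,0],[-1,0,0,0,0],[-1,0,0,0,0]]]' 35
python3 -c "from h import *;go([.5416,-.0888,.069],1.357);print(robot.observe()['torque'])"
```

```text
time: 2.15
tool_pos: [0.5401, -0.0867, 0.0672]
tool_rot: [-3.137, -0.001, 1.362]
contact_force: [-0.2, 0.4, -0.4]
opening: 0.0922
grip_force: 0.0
time: 2.57
tool_pos: [0.5431, -0.089, 0.0712]
tool_rot: [3.139, 0.0, 1.36]
contact_force: [0.1, 0.3, 1.0]
opening: 0.0634
grip_force: 0.0
time: 2.98
tool_pos: [0.5423, -0.0889, 0.0697]
tool_rot: [3.142, -0.0, 1.36]
contact_force: [0.0, 0.1, 0.2]
opening: 0.0295
grip_force: 0.0
shift [-0.0001 -0.0007  0.0007] turn 0.003
[-0.0872  0.0959  0.07  ]
```

```bash
python3 -m jog '[[[-1,0,0,0,0],[-1,0,0,0,0],[-1,0,0,0,0],[-1,0,0,0,0],[-1,0,0,0,0]]]' 35
python3 -c "from h import *;print(robot.observe()['torque'])"
```

```text
time: 3.4
tool_pos: [0.5426, -0.089, 0.0697]
tool_rot: [3.141, -0.0, 1.36]
contact_force: [1.9, -0.4, -0.9]
opening: 0.01
grip_force: 35.0
[-0.155  -0.2278  0.0258]
```

```bash
python3 -m jog '[[[-1,0,0,0,-0.08],[-1,0,0,0,-0.16],[-1,0,0,0,-0.24],[-1,0,0,0,-0.32],[-1,0,0,0,-0.4]]]'
python3 -c "from h import *;print(robot.observe()['torque'])"
```

```text
time: 3.82
tool_pos: [0.542, -0.0889, 0.0696]
tool_rot: [-3.141, -0.0, 1.763]
contact_force: [-0.7, -0.8, 0.9]
opening: 0.01
grip_force: 35.0
[-0.2032  0.1578 -0.135 ]
```

```bash
python3 -m jog '[[[-1,0,0,0,-0.1],[-1,0,0,0,-0.2],[-1,0,0,0,-0.3],[-1,0,0,0,-0.4],[-1,0,0,0,-0.5]]]'
python3 -m jog '[[[-1,0,0,0,-0.1],[-1,0,0,0,-0.2],[-1,0,0,0,-0.3],[-1,0,0,0,-0.4],[-1,0,0,0,-0.4]]]'
python3 -c "from h import *;print(robot.observe()['torque'])"
```

```text
time: 4.23
tool_pos: [0.5413, -0.0892, 0.0696]
tool_rot: [-3.14, -0.001, 2.264]
contact_force: [-3.3, -3.0, 1.4]
opening: 0.0102
grip_force: 35.1
time: 4.65
tool_pos: [0.541, -0.0894, 0.0696]
tool_rot: [-3.14, -0.002, 2.665]
contact_force: [-4.7, -2.6, 2.3]
opening: 0.01
grip_force: 35.0
[-0.576   0.6683 -0.0992]
```

```bash
python3 -m jog '[[[-1,0.0013,0.0048,0,0],[-1,0.0026,0.0096,0,0],[-1,0.004,0.0145,0,0],[-1,0.0053,0.0193,0,0],[-1,0.0066,0.0241,0,0]]]'
cat >> h.py <<'E'
def st():
    s=robot.observe();u=np.array([np.sin(.209),np.cos(.209)]);d=s["tool_pos"][:2]-[.541,-.0894];F=s["contact_force"][:2]
    print("along",d@u*1e3,"across",d@[u[1],-u[0]]*1e3,"F along",F@u,"F across",F@[u[1],-u[0]],"Mz",s["torque"][2],"yaw",s["tool_rot"][2],"t",s["time"])
E
python3 - <<'E'
from h import *
st();c=cam("top");u=np.array([np.sin(.209),np.cos(.209)]);w=np.array([.541,-.0894])
for a in[(291,212),(270,340)]:print("pad",(px(c,180+a[0]/4,150+a[1]/4,.045)[:2]-w)@u)
for a in[(360,222),(512,262),(333,330),(485,370)]:print("blank",(px(c,180+a[0]/4,150+a[1]/4,.042)[:2]-w)@u)
E
```

```text
time: 5.07
tool_pos: [0.5462, -0.0649, 0.0696]
tool_rot: [-3.14, -0.003, 2.66]
contact_force: [-4.6, -3.4, 2.3]
opening: 0.0101
grip_force: 35.0
along 25.088495550515436 across 0.028495769490423203 F along -4.329239114374915 F across -3.8204545874191225 Mz -0.07453826361355265 yaw 2.6597711118794782 t 5.0667
pad 0.1669109470378077
pad 0.16410560688589917
blank 0.12781710657655315
blank 0.039526779036235124
blank 0.1309967234585172
blank 0.04374817530544523
```

```bash
for i in 1 2; do python3 -m jog '[[[-1,0.0005,0.0019,0,0],[-1,0.001,0.0038,0,0],[-1,0.0016,0.0058,0,0],[-1,0.0021,0.0077,0,0],[-1,0.0026,0.0096,0,0]]]' >/dev/null; python3 -c "from h import *;st()"; done
```

```text
along 34.92119411249041 across 0.050993153903801915 F along -5.033537892651121 F across -4.60180547675533 Mz -0.11881276261387576 yaw 2.6600287212340468 t 5.4833
along 44.640979911606415 across 0.04215898795430478 F along -6.042367914206531 F across -4.415688921949156 Mz -0.0660220964879996 yaw 2.65996914589725 t 5.9
```

```bash
for i in 1 2; do python3 -m jog '[[[-1,0.0003,0.001,0,0],[-1,0.0005,0.002,0,0],[-1,0.0008,0.003,0,0],[-1,0.0011,0.0039,0,0],[-1,0.0013,0.0049,0,0]]]' >/dev/null; python3 -c "from h import *;st()"; done
```

```text
along 49.652410172310844 across 0.03712074809977116 F along -7.006934413093943 F across -5.124627212200083 Mz -0.0026086892156671412 yaw 2.660035580959708 t 6.3167
along 54.682374422490255 across 0.01965657839544031 F along -5.561334085066953 F across -4.871203058521149 Mz -0.062060935328498684 yaw 2.659921779082214 t 6.7333
```

```bash
python3 -m jog '[[[-1,0.0003,0.001,0,0],[-1,0.0005,0.002,0,0],[-1,0.0008,0.003,0,0],[-1,0.0011,0.0039,0,0],[-1,0.0013,0.0049,0,0]]]' >/dev/null; python3 -c "from h import *;st()
cv2.imwrite('pics/w2.png',robot.read_camera('wrist')[:,:,::-1])"
```

```text
along 59.72794238124216 across 0.0370426853776142 F along -6.027324064639947 F across -4.894320573168324 Mz -0.051759246252133254 yaw 2.659928498897198 t 7.15
```

View pics/w2.png

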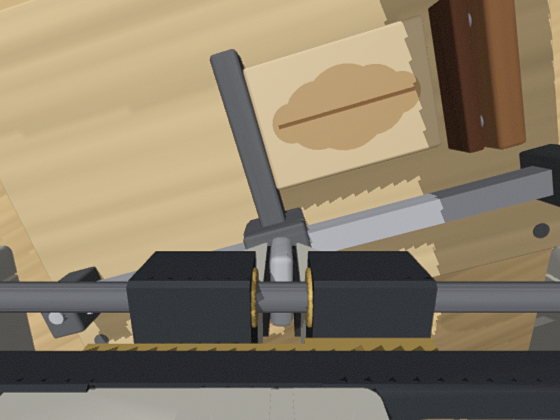

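The picture shows the blank squared against the jaw (its edge from (245,68) to (280,188)). Its far edge at (432,100) is still about 20 px (around 10 mm) short of the pad at (455,100).

```bash
python3 -m jog '[[[-1,0.0003,0.001,0,0],[-1,0.0005,0.002,0,0],[-1,0.0008,0.003,0,0],[-1,0.0011,0.0039,0,0],[-1,0.0013,0.0049,0,0]]]' >/dev/null; python3 -c "from h import *;st()"
python3 -m jog '[[[-1,0.0001,0.0005,0,0],[-1,0.0003,0.001,0,0],[-1,0.0004,0.0014,0,0],[-1,0.0005,0.0019,0,0],[-1,0.0006,0.0024,0,0]]]' >/dev/null; python3 -c "from h import *;st()"
```

```text
along 64.80474769506378 across 0.05233056001519395 F along -6.0028824574331185 F across -5.8344497005673785 Mz -0.05451752409316362 yaw 2.659907520324525 t 7.6167
along 67.28002855226063 across 0.046895272392664895 F along -5.59524461422568 F across -5.637740705927714 Mz -0.048354765043389175 yaw 2.659933598266076 t 8.0333
```

```bash
python3 -m jog '[[[-1,0.0001,0.0005,0,0],[-1,0.0003,0.001,0,0],[-1,0.0004,0.0014,0,0],[-1,0.0005,0.0019,0,0],[-1,0.0006,0.0024,0,0]]]' >/dev/null; python3 -c "from h import *;st()"
```

```text
along 69.73794255959753 across 0.051136590066706254 F along -6.768161226170228 F across -5.915898794205165 Mz 0.016172060875086096 yaw 2.659912721854443 t 8.45
```

```bash
python3 -m jog '[[[-1,0.0001,0.0003,0,0],[-1,0.0002,0.0006,0,0],[-1,0.0003,0.001,0,0],[-1,0.0004,0.0013,0,0],[-1,0.0004,0.0016,0,0]]]' >/dev/null; python3 -c "from h import *;st()"
```

```text
along 71.04490582471232 across 0.07135380626728045 F along -8.368022927626404 F across -5.785601843841718 Mz -0.07578705808318031 yaw 2.6600370590302393 t 8.8667
```

```bash
python3 -m jog '[[[-1,0.0001,0.0003,0,0],[-1,0.0001,0.0005,0,0],[-1,0.0002,0.0008,0,0],[-1,0.0003,0.001,0,0],[-1,0.0003,0.001,0,0]]]' >/dev/null; python3 -c "from h import *;st()"
```

```text
along 71.56080722594044 across 0.06593371854600309 F along -10.290363039663182 F across -6.086499565480061 Mz -0.03433557850280521 yaw 2.660075262387807 t 9.2833
```

```bash
python3 -m jog '[[[-1,0.0001,0.0004,0,0],[-1,0.0002,0.0008,0,0],[-1,0.0003,0.0012,0,0],[-1,0.0004,0.0015,0,0],[-1,0.0004,0.0015,0,0]]]' >/dev/null; python3 -c "from h import *;st()"
```

```text
along 72.34126914953156 across 0.038877524772666525 F along -13.268062831625185 F across -6.773558601341714 Mz -0.0064220719964387975 yaw 2.660222543295329 t 9.7
```

```bash
python3 -m jog '[[[-1,0.0001,0.0004,0,0],[-1,0.0002,0.0008,0,0],[-1,0.0003,0.0012,0,0],[-1,0.0004,0.0016,0,0],[-1,0.0004,0.0016,0,0]]]' >/dev/null; python3 -c "from h import *;st()"
python3 -m jog '[[[-1,0,0,0,0],[-1,0,0,0,0],[-1,0,0,0,0]]]' >/dev/null; python3 -c "from h import *;st()"
```

```text
along 73.19370736062473 across 0.04400212163872077 F along -16.360315152678933 F across -7.015806147870393 Mz -0.08604001136554543 yaw 2.660310572345034 t 10.1167
along 73.18436591492527 across 0.0647445168221887 F along -16.794758238688026 F across -6.681196778236843 Mz -0.043268943464873956 yaw 2.660251232005379 t 10.3667
```

```bash
python3 -m jog '[[[-1,0,0,0,0.06],[-1,0,0,0,0.12],[-1,0,0,0,0.18],[-1,0,0,0,0.24],[-1,0,0,0,0.3]]]' >/dev/null; python3 -c "from h import *;st()"
```

```text
along 73.54856443398592 across 0.24051762018558714 F along -15.319331036309386 F across -5.230937938092049 Mz 0.15429386284015917 yaw 2.3575616342186314 t 10.7833
```

```bash
python3 -m jog '[[[-1,0,0,0,0.06],[-1,0,0,0,0.12],[-1,0,0,0,0.18],[-1,0,0,0,0.24],[-1,0,0,0,0.3]]]' >/dev/null; python3 -c "from h import *;st()"
```

```text
along 73.8405001128757 across 0.5245738639605341 F along -13.67942064198555 F across -3.512634077931161 Mz 0.1506299446124047 yaw 2.0574974619083086 t 11.2
```

```bash
python3 -m jog '[[[-1,0,0,0,0.06],[-1,0,0,0,0.12],[-1,0,0,0,0.18],[-1,0,0,0,0.24],[-1,0,0,0,0.3]]]' >/dev/null; python3 -c "from h import *;st()"
python3 -m jog '[[[-1,0,0,0,0.06],[-1,0,0,0,0.12],[-1,0,0,0,0.18],[-1,0,0,0,0.24],[-1,0,0,0,0.3]]]'; python3 -c "from h import *;st()"
```

```text
along 74.09203313557653 across 0.8725891741211265 F along -13.027578114727326 F across -3.608842263682544 Mz 0.11561661028623434 yaw 1.7574814347484602 t 11.6167
time: 12.03
tool_pos: [0.5577, -0.0171, 0.0696]
tool_rot: [-3.139, 0.004, 1.458]
contact_force: [-5.5, -11.4, 1.2]
opening: 0.0102
grip_force: 35.1
along 74.21706841644917 across 1.2902635317903015 F along -12.262824005818198 F across -3.0090945734219083 Mz 0.20579682545204311 yaw 1.4575099674390866 t 12.0333
```

```bash
python3 -m jog '[[[-1,0,0,0,0.03],[-1,0,0,0,0.06],[-1,0,0,0,0.06],[-1,0,0,0,0.06],[-1,0,0,0,0.06]]]'; python3 -c "from h import *;st()"
python3 -m jog '[[[-0.2,0,0,0,0],[-0.2,0,0,0,0],[-0.2,0,0,0,0],[-0.2,0,0,0,0],[-0.2,0,0,0,0]]]'; python3 -c "from h import *;st()"
```

```text
time: 12.45
tool_pos: [0.5578, -0.0171, 0.0696]
tool_rot: [-3.14, 0.004, 1.4]
contact_force: [-3.7, -11.6, 2.6]
opening: 0.0102
grip_force: 35.0
along 74.20990867451384 across 1.3934464247636837 F along -12.065350191710298 F across -1.2027090304528258 Mz 0.13683775974068874 yaw 1.4003093751547393 t 12.45
time: 12.87
tool_pos: [0.559, -0.0144, 0.0697]
tool_rot: [3.141, -0.0, 1.4]
contact_force: [-0.9, -0.3, -0.0]
opening: 0.0353
grip_force: 0.0
along 77.09543650694029 across 2.005325772201297 F along -0.5008761796891625 F across -0.819656718189882 Mz -0.010657368365436718 yaw 1.4000578903990721 t 12.8667
```

Released; I'm lifting off and looking.

```bash
python3 -m jog '[[[-0.2,0,0,-0.02,0],[-0.2,0,0,-0.05,0],[-0.2,-0.01,0,-0.09,0],[-0.2,-0.02,0,-0.12,0],[-0.2,-0.02,0,-0.14,0]]]'
python3 -m jog '[[[0.5,0,0,0,0],[0.5,0,0,0,0]]]' >/dev/null
python3 -c "from h import *;cv2.imwrite('pics/w3.png',robot.read_camera('wrist')[:,:,::-1])"
```

```text
time: 13.28
tool_pos: [0.5563, -0.0356, 0.2133]
tool_rot: [3.137, 0.001, 1.399]
contact_force: [-0.1, 0.1, -1.1]
opening: 0.0368
grip_force: 0.0
```

View pics/w3.png

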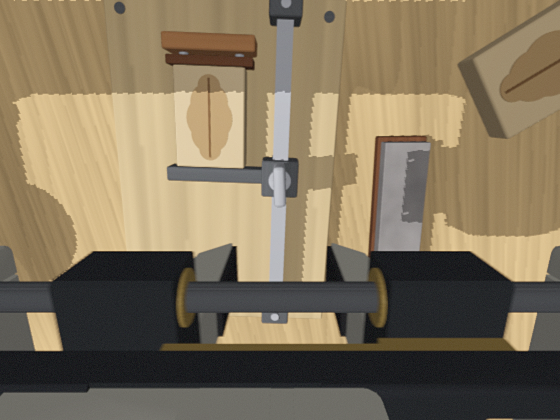

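The wing at (280,185) is back in line with the bar. The blank (175–245, 65–167) sits square between the jaw at (215,175) and the pad at (210,58). Nothing else was disturbed, so I'm handing in.

```bash
python3 -c "from h import *;print(robot.hand_in())"
```

```text
the job is handed in; nothing more can be done
None
```

I handed the job in with the blank clamped square between jaw and pad at an estimated 9–12 N, and the wing screw turned back to about 0.04 rad; the hand-in returned no verdict.

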